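# Wedge the rocking cheese box firm

### The arm

A 7-joint arm with a two-finger parallel gripper is mounted at the origin on the work surface. World frame = base frame: x ahead of the robot, y to its left, z up, the work surface at z = 0. Lengths are in m, angles in rad, forces in N, time in s.
With the tool pointing down it reaches from about 0.425 to 0.875 m from the base axis. Payload 8.4 kg.
Tool frame: the origin (TCP) lies midway between the tips of the shut fingers; the grasp point (between the pads) lies 19 mm behind it; z points along the fingers, y is the line along which they close (so a half turn about z gives the same grasp; the last joint's range is limited). The gripper opens to 87 mm and grips with 3 to 60 N. Pads are 19 mm wide; open, the fingers measure 117 mm over their backs; the gripper's body (75 mm by 190 mm) begins 51 mm behind the grasp point.
Start: joints at [-1.284, 0.333, 0.04, 1.465, -0.013, 1.343, -0.059], TCP at [0.245, 0.602, 0.223] pointing down, gripper open.
Joint ranges: [-2.58, 2.58], [-0.38, 2.09], [-1.3, 1.39], [0.25, 2.4], [-1.5, 4.64], [0.08, 2.09], [-2.65, 2.65]. Speed limits (rad/s): [2.22, 2.22, 2.79, 2.79, 3.14, 3.14, 3.14].

### API

Orientations are given as [roll, pitch, yaw] about the fixed x, y, z axes, in that order (R = Rz(yaw) Ry(pitch) Rx(roll)).
In Python, from cell import r gives the robot as it stands.
- The arm moves only by the tool jog_arm, never from a script. Its argument "deltas" is a list that holds one entry, the list of rows, each a list of 7 numbers: the shift along the tool's x, y, z as a fraction of full scale, then the turn, a rotation vector about the tool's x, y, z as a fraction of full scale, then the finger opening in mm, from 0 to 87. In form: [[[dx, dy, dz, rx, ry, rz, fingers], ...]]. A call has 1 to 8 rows; each row is the pose to reach, as a shift and turn from the pose commanded when the call began, along the tool's axes at that moment; what a row does not reach only later rows make up. Full scale, the value 1, is 200 mm for a shift and 90 degrees for a turn. A row lasts 1/12 s, in which the tool goes at most 41.7 mm and 7.16 degrees, less where a joint would pass 70% of its speed; a pose out of reach is approached as far as the arm can. A call with a number of a shift or a turn outside -1 to 1 is refused whole. A call with a gripper value outside its range is refused whole. The fingers move at their own pace and stop on an object; "newtons" is the grip in N (left out, the last holds). Time passes only in rows, so rows that repeat a pose let the fingers close. It gives the time, the measured TCP pose, the force, the opening and the grip force at its end, in the units of the state.
- r.read_state(): the state, without advancing time (a new reading comes with each control period).
- r.grab_frame(name): name is "side" or "top" or "wrist"; returns the picture (480x640x3 uint8, red, green, blue); there is no depth.
- r.camera_info(name): a dict with "camera_matrix" (3x3 intrinsics, pixels), "R" (3x3) and "t" (3): a world point X has camera coordinates R X + t. Camera axes: x right, y down, z forward; pixel columns grow to the right and rows downward; lengths in m; the calibration is good to about 2 mm. A picture is of the moment at which its call begins: read the wrist's pose just before it. camera_info takes no time and is no camera call; for the wrist camera it gives the pose at the moment of the call.
- r.job_done(): hands the job in; it is judged then, once.
The state is a dict: "t": time; "joint_pos": joint angles; "qd": joint speeds; "joint_torque": joint torques, N m; "tool_pos": TCP position; "eef_rot": TCP orientation; "force": force on the tool from outside, world axes, zero at the start; "moment": the same for the moment, N m; "finger_gap": finger opening in m; "grasp_force": force on a finger pad.
Only numpy, scipy, OpenCV 4.12 (cv2) and the standard library are available. Lean on these libraries where they do the work, as an engineer would, in place of code of your own. Each camera call takes 0.05 s, during which the arm holds its last target. There are 200 camera calls.

### The job

The wooden cheese box rocks on its two bearers. Press down on its brass disc to feel it rock, then push the blue wedge along the table, thin end first, under the middle of the box's front edge, until the box sits firm and level: test by pressing straight down on the disc again, with 10 to 15 N held for a moment, and if it still gives push the wedge a little further; do not jack the box up. Only touch, press and push: lift nothing, leave the cheeses and other things where they are, and finish with the wedge in place and the hand clear.

Things in the scene. Friction and masses are not known exactly. Their poses are not given: they have to be found in the camera images.
- rack: Fixed: two level dark wooden bearers along its y, 260 mm long, and a back stop. x points the way the wedge goes in. Their tops are 30 mm above this origin, 27 to 33 mm above the table (it differs between starts). The near bearer spans x = -12 to 18 mm, the far one 78 to 108 mm. The box stands centred over the origin and rocks about the near bearer's front edge (x = -12 mm).
- box: Loose closed wooden box, 220 (x) x 240 (y) x 50 mm, 1.2 kg. Origin: centre of its underside, on the bearers; x away from the robot, z up. A cleat (x -110 to -90 mm, 220 mm long) hangs 16 mm below its front edge, 11 to 17 mm above the table at the start. Unwedged, 3 to 6 N on the disc tips it forward until the cleat meets the table (0.10 to 0.19 rad); let go, it falls back level.
- press_spot (a point): Centre of the brass disc (34 mm wide, flush) on the box's top face: x = -88 mm, y = 0, z = 50 mm in the box's frame, 22 mm in from the front edge. Press here.
- front_edge (a point): Lower front edge of the cleat, middle: x = -110 mm, y = 0, z = -16 mm in the box's frame. This edge meets the wedge's slope.
- wedge: Loose blue plastic wedge, 110 (x) x 55 (y) mm, about 0.18 kg, flat on the table before the box. Origin: centre of its underside; x points to the thin end. Height falls straight from 30 mm at the upright back face (x = -55 mm) to 6 mm at the thin end (x = 55 mm), 1 mm in 4.6 mm. Slides at 1 to 3 N; the push rises once it meets the cleat. It does not slip back when the box is pressed.
- wedge_tip (a point): Middle of the wedge's thin end, at table level (wedge x = +55 mm).
- wedge_back (a point): Middle of the wedge's upright back face, 15 mm above the table (wedge x = -55 mm). Push here.
- wheel: Ripe cheese wheel, 116 mm across, 45 mm high, about 0.6 kg, standing loose on the box's top. Origin: centre of its underside. It stays on the box; it may shift a little as the box rocks.
- cheese_a: Young golden cheese, 84 mm across, 48 mm high, loose on the table at the side of the work. Origin: centre of its underside. Leave alone.
- cheese_b: Young pale cheese, 84 mm across, 48 mm high, loose on the table at the side of the work. Origin: centre of its underside. Leave alone.
- jar: Jar, 72 mm across, 75 mm high, loose on the table at the side of the work. Origin: centre of its underside. Leave alone.
- brush: Cheese brush lying on the table to the right. Origin: under its middle. Leave alone.
- bowl: Steel bowl, 110 mm across, 50 mm high, on the table to the left. Origin: centre of its underside. Leave alone.
Mind the look-alikes: they are no part of the job. What is meant by the wedge is not grey, and is the larger of those in its own colour.

How it is judged:
By the outcome, as a careful person would: the job done as asked, in the order asked, and still so for the second after the job is handed in, with the robot touching nothing.
It also fails if it takes over 51 s, if anything falls off the work surface, if the arm or the gripper's body presses on something with over 40 N, if the wrist force passes 120 N, or if a joint passes its speed limit or range.

## Working session

There is one attempt and no reset: what is moved stays moved. The work goes in short steps, Python scripts to look and compute and a tool call to move; the robot and the scene stay as the last step left them, time stands still between calls to the robot, and variables do not carry over. Pictures are saved under pics/ and viewed, at most 10 in all, crops included, and the job is handed in when it is done.

Besides the shell and the picture viewer there is one more tool, called in YAML: its name, and indented under it one key for each argument. jog_arm: Moves the arm, as the interface text tells. Shift numbers are shares of 200 mm and turn numbers shares of 90 degrees, none past 1 either way. Its arguments: {"type":"object","properties":{"deltas":{"type":"array","items":{"type":"array","items":{"type":"array","items":{"type":"number"}}}},"newtons":{"type":"number"}},"required":["deltas"]}

```bash
mkdir -p pics; python3 - <<'E'
from cell import r
import cv2,numpy as np
for n in("top","side"):
    cv2.imwrite(f"pics/{n}0.png",r.grab_frame(n)[:,:,::-1])
    i=r.camera_info(n);print(n,np.round(i["camera_matrix"],1).tolist(),np.round(-i["R"].T@i["t"],3),np.round(i["R"],2).tolist())
s=r.read_state();print(s)
E
```

```text
top [[604.8, 0.0, 315.3], [0.0, 604.8, 234.0], [0.0, 0.0, 1.0]] [ 0.387 -0.018  1.819] [[-0.02, -1.0, 0.0], [-1.0, 0.02, -0.1], [0.1, -0.01, -1.0]]
side [[512.2, 0.0, 319.6], [0.0, 512.2, 247.8], [0.0, 0.0, 1.0]] [ 0.032 -0.844  0.809] [[0.85, -0.53, -0.01], [-0.33, -0.5, -0.8], [0.42, 0.68, -0.6]]
{'t': 0.1, 'joint_pos': array([-1.28419927,  0.33384712,  0.039838  ,  1.46617808, -0.01344056,
        1.34329429, -0.05847824]), 'qd': array([ 1.29792339e-03, -2.31320229e-03, -1.81216787e-03, -2.34288110e-03,
       -4.20109052e-05,  4.79198208e-04,  1.70513011e-04]), 'joint_torque': array([ 4.41822296e-03, -6.57810259e+01,  1.34040300e+00, -4.04705536e+01,
       -5.94922062e-02,  4.12617589e-02,  1.09545213e-04]), 'tool_pos': array([0.24442422, 0.60183622, 0.22174559]), 'eef_rot': array([-3.14013156e+00,  4.67410539e-05,  2.75582603e+00]), 'force': array([-0.88731693,  0.38262065,  0.34060475]), 'moment': array([-0.01511019,  0.02975077,  0.00799806]), 'grasp_force': 0.0, 'finger_gap': 0.08706767692723955}
```

View pics/top0.png

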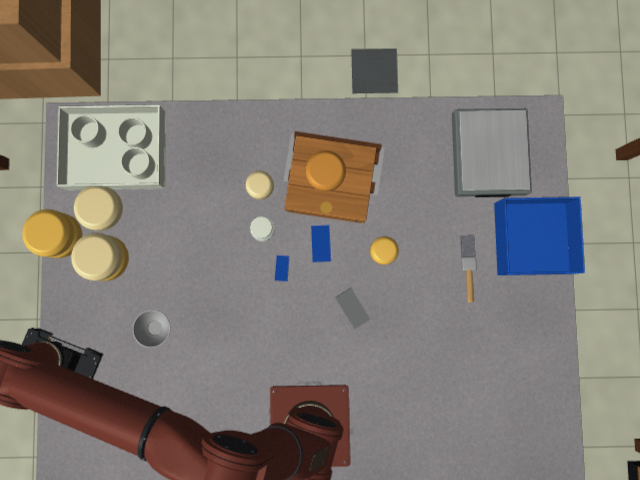

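View pics/side0.png

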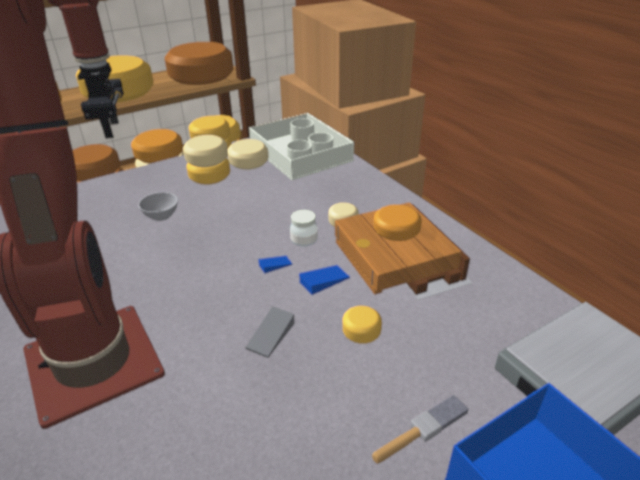

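Top view: the candidates are large blue (321,243), small blue (282,268) and grey (352,307). The large blue one fits, being not grey and the larger of the two blues. The box front edge is at about (325,215), with the disc at (326,208). I'll measure these and confirm in a crop.

```bash
cat > h.py <<'E'
from cell import r
import cv2,numpy as np
def ray(n,uv,z):
    i=r.camera_info(n);K,R,t=map(np.array,(i["camera_matrix"],i["R"],i["t"]))
    c=-R.T@t;d=R.T@np.linalg.inv(K)@np.array([uv[0],uv[1],1.])
    return c+d*(z-c[2])/d[2]
def mask(im,lo,hi):return cv2.inRange(cv2.cvtColor(im,cv2.COLOR_RGB2HSV),lo,hi)
def blobs(m,a):return [c for c in cv2.findContours(m,cv2.RETR_EXTERNAL,cv2.CHAIN_APPROX_NONE)[0] if cv2.contourArea(c)>a]
E
python3 - <<'E'
from h import *
im=r.grab_frame("top")
for c in blobs(mask(im,(105,120,60),(130,255,255)),60):
    x=cv2.boundingRect(c)
    if x[0]>450: continue
    b=cv2.boxPoints(cv2.minAreaRect(c));print("blue",cv2.contourArea(c),b.round(1).tolist())
    for p in b:
        print(ray("top",p,.006).round(4),ray("top",p,.03).round(4))
hsv=cv2.cvtColor(im,cv2.COLOR_RGB2HSV);print(hsv[208,326],hsv[208,310],hsv[165,325])
crop=im[120:300,230:410];cv2.imwrite("pics/c1.png",cv2.resize(crop,None,fx=3.3,fy=3.3,interpolation=cv2.INTER_CUBIC)[:,:,::-1])
E
```

```text
blue 274.5 [[274.20001220703125, 279.6000061035156], [276.20001220703125, 255.0], [288.70001220703125, 256.1000061035156], [286.70001220703125, 280.6000061035156]]
[0.4293 0.0977 0.006 ] [0.4288 0.0962 0.03  ]
[0.5028 0.0909 0.006 ] [0.5013 0.0894 0.03  ]
[0.4991 0.0534 0.006 ] [0.4976 0.0525 0.03  ]
[0.4257 0.0604 0.006 ] [0.4251 0.0594 0.03  ]
blue 599.0 [[310.70001220703125, 225.6999969482422], [329.0, 224.89999389648438], [330.5, 260.70001220703125], [312.1000061035156, 261.3999938964844]]
[ 0.5899 -0.0137  0.006 ] [ 0.5872 -0.0138  0.03  ]
[ 0.5912 -0.0692  0.006 ] [ 0.5885 -0.0685  0.03  ]
[ 0.4832 -0.0715  0.006 ] [ 0.4819 -0.0708  0.03  ]
[ 0.4819 -0.0164  0.006 ] [ 0.4806 -0.0164  0.03  ]
[ 20 172 168] [ 15 164 151] [ 17 178 185]
```

View pics/c1.png

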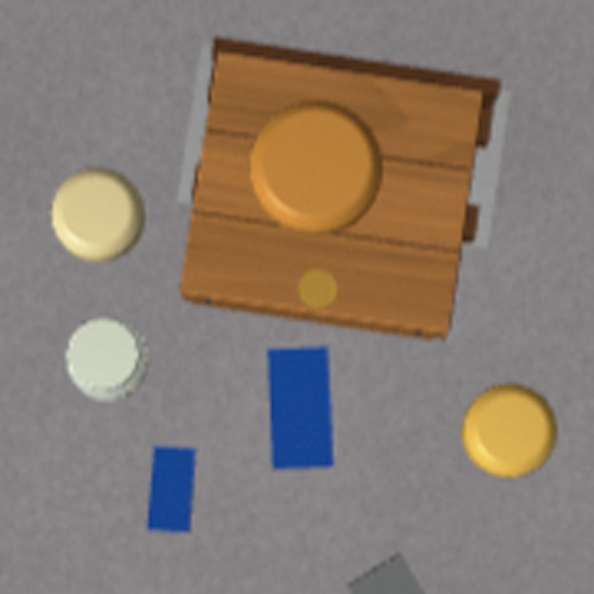

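The crop confirms it: the larger blue wedge (crop 300,407) lies before the box, with the disc at crop (318,288). The box is turned clockwise by about 8°. Next I'll measure the disc and the box edges.

```bash
python3 - <<'E'
from h import *
i=r.camera_info("top");print(i["R"].round(4).tolist())
im=r.grab_frame("top");hsv=cv2.cvtColor(im,cv2.COLOR_RGB2HSV)
roi=np.zeros(im.shape[:2],np.uint8);roi[125:226,275:390]=255
m=cv2.inRange(hsv,(8,130,120),(30,255,255))&roi
c=max(blobs(m,500),key=cv2.contourArea)
q=cv2.approxPolyDP(cv2.convexHull(c),5,True)[:,0];print("wood",q.tolist(),cv2.boxPoints(cv2.minAreaRect(c)).round(1).tolist())
for p in cv2.boxPoints(cv2.minAreaRect(c)):print(ray("top",p,.08).round(4))
roi[:]=0;roi[198:217,316:337]=255
d=cv2.inRange(hsv,(19,100,100),(30,255,255))&roi
for b in blobs(d,15):
    (x,y),rad=cv2.minEnclosingCircle(b);M=cv2.moments(b);u=(M["m10"]/M["m00"],M["m01"]/M["m00"])
    print("disc",x,y,rad,u,ray("top",u,.08).round(4))
sm=r.grab_frame("side");hs=cv2.cvtColor(sm,cv2.COLOR_RGB2HSV)
roi[:]=0;roi[232:255,350:378]=255
for b in blobs(cv2.inRange(hs,(19,100,100),(30,255,255))&roi,15):
    M=cv2.moments(b);v=(M["m10"]/M["m00"],M["m01"]/M["m00"])
    print("side disc",cv2.contourArea(b),v,ray("side",v,.08).round(4))
for b in blobs(mask(sm,(105,120,60),(130,255,255)),60):
    if cv2.boundingRect(b)[0]<420: print(cv2.approxPolyDP(b,2,True)[:,0].tolist())
E
```

```text
[[-0.0159, -0.9999, 0.0038], [-0.9951, 0.0154, -0.0976], [0.0975, -0.0053, -0.9952]]
wood [[296, 136], [375, 148], [364, 221], [285, 209]] [[283.79998779296875, 210.60000610351562], [295.20001220703125, 135.10000610351562], [376.1000061035156, 147.39999389648438], [364.70001220703125, 222.8000030517578]]
[0.6268 0.0634 0.08  ]
[0.8496 0.0275 0.08  ]
[ 0.8094 -0.2091  0.08  ]
[ 0.5874 -0.1703  0.08  ]
disc 325.7608642578125 207.1086883544922 5.570163249969482 (325.8211382113821, 207.1158536585366) [ 0.635  -0.0587  0.08  ]
side disc 67.5 (362.80987654320984, 242.76296296296297) [ 0.6362 -0.0536  0.08  ]
[[348, 276], [337, 266], [301, 273], [300, 282], [312, 293]]
[[290, 262], [285, 256], [259, 260], [264, 271]]
```

jog_arm:
  deltas:
    - [[-0.17,-0.13,0,0,0,0,0],[-0.36,-0.27,0,0,0,0,0],[-0.55,-0.41,0,0,0,0,0],[-0.75,-0.57,0,0,0,0,0],[-0.95,-0.72,0,0,0,0,0],[-1,-0.76,0,0,0,0,0],[-1,-0.76,0,0,0,0,0]]

```text
t: 0.83
tool_pos: [0.3782, 0.3783, 0.2231]
eef_rot: [-3.141, 0.003, 2.745]
force: [0.8, -0.1, 1.0]
finger_gap: 0.0481
grasp_force: 0.0
```

jog_arm:
  deltas:
    - [[-0.17,-0.13,0,0,0,0,0],[-0.36,-0.27,0,0,0,0,0],[-0.55,-0.41,0,0,0,0,0],[-0.75,-0.57,0,0,0,0,0],[-0.95,-0.72,0,0,0,0,0],[-1,-0.76,0,0,0,0,0],[-1,-0.76,0,0,0,0,0]]

```text
t: 1.42
tool_pos: [0.5044, 0.1615, 0.223]
eef_rot: [-3.14, 0.003, 2.745]
force: [-0.0, -1.7, -0.3]
finger_gap: 0.004
grasp_force: 0.0
```

jog_arm:
  deltas:
    - [[-0.17,-0.13,0,0,0,-0.02,0],[-0.36,-0.27,0,0,0,-0.05,0],[-0.55,-0.41,0,0,0,-0.08,0],[-0.75,-0.57,0,0,0,-0.11,0],[-0.9,-0.68,0,0,0,-0.14,0],[-1,-0.76,0,0,0,-0.14,0],[-1,-0.76,0,0,0,-0.14,0],[-1,-0.76,0,0,0,-0.14,0]]

```text
t: 2.08
tool_pos: [0.6293, -0.0491, 0.222]
eef_rot: [-3.14, -0.0, 2.971]
force: [-0.2, 0.8, 0.2]
finger_gap: 0.0001
grasp_force: 0.0
```

jog_arm:
  deltas:
    - [[-0.02,-0.02,0.12,0,0,0,0],[-0.036,-0.035,0.27,0,0,0,0],[-0.036,-0.035,0.42,0,0,0,0],[-0.036,-0.035,0.54,0,0,0,0],[-0.036,-0.035,0.61,0,0,0,0],[-0.036,-0.035,0.61,0,0,0,0],[-0.036,-0.035,0.61,0,0,0,0]]

```text
t: 2.67
tool_pos: [0.6343, -0.0524, 0.1003]
eef_rot: [3.141, -0.002, 2.977]
force: [0.5, -0.2, -0.4]
finger_gap: 0.0002
grasp_force: 0.0
```

```bash
python3 - <<'E'
from h import *
s=r.read_state();print(s["tool_pos"],s["force"])
a=r.grab_frame("side")[200:320,270:430];b=r.grab_frame("top")[150:270,270:430]
cv2.imwrite("pics/c2.png",cv2.resize(np.vstack([a,b]),None,fx=2.5,fy=2.5,interpolation=cv2.INTER_CUBIC)[:,:,::-1])
E
```

```text
[ 0.6343413  -0.05235635  0.10031927] [ 0.50190836 -0.19264281 -0.36361543]
```

View pics/c2.png

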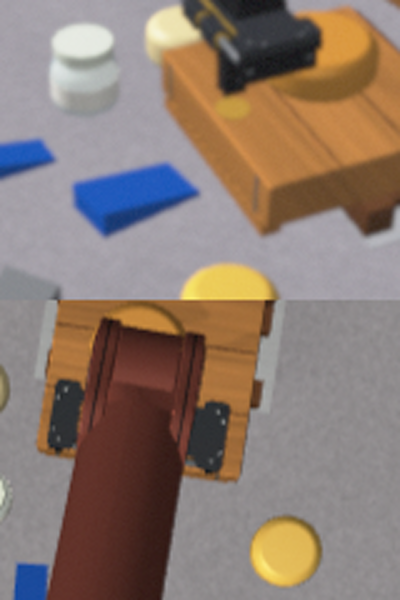

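The fingers are just above the disc (side px 362,237; disc at 363,243). Pressing slowly.

jog_arm:
  deltas:
    - [[0,-0.015,0.04,0,0,0,0],[0,-0.015,0.07,0,0,0,0],[0,-0.015,0.09,0,0,0,0],[0,-0.015,0.1,0,0,0,0],[0,-0.015,0.11,0,0,0,0],[0,-0.015,0.12,0,0,0,0]]

```text
t: 3.27
tool_pos: [0.6332, -0.0571, 0.0766]
eef_rot: [3.141, -0.002, 2.975]
force: [-7.2, 0.6, 8.1]
finger_gap: 0.0007
grasp_force: 4.4
```

jog_arm:
  deltas:
    - [[0,0,0.01,0,0,0,0],[0,0,0.02,0,0,0,0],[0,0,0.025,0,0,0,0],[0,0,0.025,0,0,0,0]]

```text
t: 3.6
tool_pos: [0.6331, -0.0571, 0.0718]
eef_rot: [3.141, -0.003, 2.975]
force: [-7.9, 1.6, 8.8]
finger_gap: 0.0005
grasp_force: 5.1
```

jog_arm:
  deltas:
    - [[0.02,0,0.0,0,0,0,0],[0.03,0,0.005,0,0,0,0],[0.035,0,0.01,0,0,0,0],[0.04,0,0.015,0,0,0,0],[0.04,0,0.015,0,0,0,0]]

```text
t: 4.02
tool_pos: [0.6291, -0.0563, 0.071]
eef_rot: [3.141, 0.006, 2.975]
force: [1.5, -0.4, 13.9]
finger_gap: 0.0009
grasp_force: 6.2
```

Felt it rock, down to about z = 71 mm where it bottomed. Releasing it gently.

jog_arm:
  deltas:
    - [[-0.005,0,-0.02,0,0,0,0],[-0.015,0,-0.04,0,0,0,0],[-0.025,0,-0.06,0,0,0,0],[-0.035,0,-0.09,0,0,0,0],[-0.04,0,-0.14,0,0,0,0],[-0.04,0,-0.2,0,0,0,0],[-0.04,0,-0.25,0,0,0,0]]

```text
t: 4.6
tool_pos: [0.6343, -0.0573, 0.1198]
eef_rot: [-3.141, -0.0, 2.976]
force: [1.0, -0.1, -0.3]
finger_gap: 0.0002
grasp_force: 0.0
```

```bash
python3 - <<'E'
from h import *
s=r.read_state();print(s["tool_pos"],s["force"],s["eef_rot"])
sm=r.grab_frame("side");hs=cv2.cvtColor(sm,cv2.COLOR_RGB2HSV)
roi=np.zeros(hs.shape[:2],np.uint8);roi[232:255,350:378]=255
for b in blobs(cv2.inRange(hs,(19,100,100),(30,255,255))&roi,15):
    M=cv2.moments(b);v=(M["m10"]/M["m00"],M["m01"]/M["m00"])
    print("side disc",cv2.contourArea(b),v,ray("side",v,.08).round(4))
# wedge back midpoint, box line
E
```

```text
[ 0.63429648 -0.05725218  0.11980965] [ 1.04153929 -0.08169627 -0.28069921] [-3.14143151e+00 -1.51858287e-04  2.97550941e+00]
side disc 67.5 (362.89876543209874, 242.7728395061728) [ 0.6364 -0.0538  0.08  ]
```

jog_arm:
  deltas:
    - [[0.12,0,0,0,0,0,20],[0.3,0,0,0,0,0,20],[0.5,-0.012,0,0,0,0,20],[0.7,-0.012,0,0,0,0,20],[0.86,-0.012,0,0,0,0,20],[0.944,-0.012,0,0,0,0,20],[0.944,-0.012,0,0,0,0,20]]

```text
t: 5.23
tool_pos: [0.4445, -0.0276, 0.1186]
eef_rot: [3.14, -0.001, 2.976]
force: [1.1, -0.5, 0.4]
finger_gap: 0.02
grasp_force: 0.0
```

jog_arm:
  deltas:
    - [[0,0,0.12,0,0,0,20],[0,0,0.28,0,0,0,20],[0,0,0.42,0,0,0,20],[0,0,0.51,0,0,0,20],[0,0,0.55,0,0,0,20],[0,0,0.55,0,0,0,20],[0,0,0.55,0,0,0,20]]

```text
t: 5.82
tool_pos: [0.4484, -0.0286, 0.0091]
eef_rot: [-3.141, 0.0, 2.975]
force: [0.1, -0.7, 0.5]
finger_gap: 0.0201
grasp_force: 0.0
```

```bash
python3 - <<'E'
from h import *
s=r.read_state();print(s["tool_pos"],s["force"],s["finger_gap"])
a=r.grab_frame("side")[210:340,250:410]
cv2.imwrite("pics/c3.png",cv2.resize(a,None,fx=4,fy=4,interpolation=cv2.INTER_CUBIC)[:,:,::-1])
E
```

```text
[ 0.44841891 -0.02857635  0.0091219 ] [ 0.10008193 -0.74997928  0.46219482] 0.020069626518024495
```

View pics/c3.png

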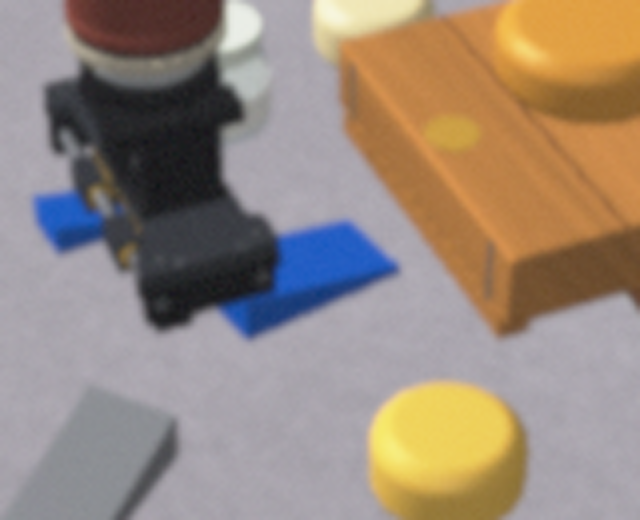

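The fingers sit behind the wedge's back face (crop about 165,300). Pushing slowly.

jog_arm:
  deltas:
    - [[-0.04,0,0,0,0,0,20],[-0.08,0,0,0,0,0,20],[-0.11,0,0,0,0,0,20],[-0.14,0,0,0,0,0,20],[-0.17,0,0,0,0,0,20],[-0.2,0,0,0,0,0,20],[-0.23,0,0,0,0,0,20],[-0.25,0,0,0,0,0,20]]

```text
t: 6.53
tool_pos: [0.4978, -0.0368, 0.0085]
eef_rot: [-3.141, 0.0, 2.976]
force: [-1.5, 0.6, 0.4]
finger_gap: 0.0204
grasp_force: 0.6
```

```bash
cat >> h.py <<'E'
D=np.array([.6355,-.057]);U=np.array([.986,-.165]);V=np.array([.165,.986])
def sl(p):d=np.array(p)[:2]-D;return (1000*np.array([d@U,d@V])).round(1)
def wedge(n="side"):
    im=r.grab_frame(n)
    for c in blobs(mask(im,(105,120,60),(130,255,255)),30):
        x,y,w,h=cv2.boundingRect(c)
        if n=="top" and x<450 or n=="side" and x<420:
            print(n,cv2.contourArea(c),[(p.tolist(),sl(ray(n,p,0)).tolist(),sl(ray(n,p,.006)).tolist(),sl(ray(n,p,.03)).tolist()) for p in cv2.approxPolyDP(c,1.5,True)[:,0]])
E
python3 - <<'E'
from h import *
s=r.read_state();print(s["tool_pos"],sl(s["tool_pos"]),s["force"]);wedge("side");wedge("top")
E
```

```text
[ 0.49781572 -0.03675026  0.00852025] [-139.1   -2.8] [-1.47782308  0.58243351  0.39035117]
side 466.0 [([360, 277], [-17.9, -24.0], [-21.2, -30.3], [-34.5, -55.6]), ([351, 266], [-19.7, 23.4], [-23.0, 16.7], [-36.2, -9.9]), ([345, 266], [-33.5, 29.4], [-36.7, 22.7], [-49.5, -4.1]), ([340, 268], [-48.3, 27.2], [-51.4, 20.5], [-63.7, -6.3]), ([337, 277], [-69.4, -1.6], [-72.3, -8.1], [-84.0, -34.0]), ([317, 282], [-121.3, 0.5], [-123.9, -6.0], [-134.1, -31.9]), ([321, 290], [-123.6, -30.1], [-126.2, -36.4], [-136.3, -61.5]), ([325, 290], [-114.9, -33.9], [-117.5, -40.1], [-127.9, -65.1]), ([360, 279], [-21.2, -30.8], [-24.5, -37.1], [-37.6, -62.1])]
side 303.5 [([285, 256], [-158.2, 128.5], [-160.4, 121.1], [-169.5, 91.3]), ([259, 260], [-224.8, 139.4], [-226.6, 131.9], [-233.7, 101.8]), ([259, 264], [-229.7, 123.7], [-231.4, 116.3], [-238.4, 86.6]), ([264, 271], [-226.5, 91.9], [-228.2, 84.7], [-235.3, 56.0]), ([290, 264], [-157.6, 92.3], [-159.8, 85.1], [-169.0, 56.4])]
top 256.5 [([277, 256], [-157.5, 121.6], [-157.8, 121.2], [-159.0, 119.6]), ([275, 279], [-226.6, 116.8], [-226.7, 116.4], [-227.0, 114.9]), ([286, 280], [-224.6, 83.8], [-224.7, 83.5], [-225.1, 82.4]), ([288, 262], [-170.4, 86.1], [-170.6, 85.8], [-171.7, 84.7]), ([284, 259], [-163.3, 99.4], [-163.6, 99.1], [-164.7, 97.7]), ([285, 256], [-153.9, 97.8], [-154.2, 97.5], [-155.5, 96.2])]
top 142.0 [([318, 218], [-25.1, 16.8], [-25.8, 16.7], [-28.8, 16.5]), ([318, 226], [-49.2, 13.2], [-49.9, 13.1], [-52.5, 12.9]), ([335, 228], [-47.5, -38.6], [-48.2, -38.4], [-50.9, -38.0]), ([335, 220], [-23.4, -35.0], [-24.2, -34.9], [-27.2, -34.5])]
```

The wedge is square to the box but about 7 mm right of its middle. I'll nudge it left from its side while it is still free.

jog_arm:
  deltas:
    - [[0.08,0,0,0,0,0,0],[0.13,0,0,0,0,0,0],[0.13,-0.12,0,0,0,0,0],[0.13,-0.26,0,0,0,0,0],[0.13,-0.32,0,0,0,0,0],[0.05,-0.32,0,0,0,0,0],[-0.12,-0.32,0,0,0,0,0],[-0.26,-0.32,0,0,0,0,0]]

```text
t: 7.3
tool_pos: [0.5387, -0.1084, 0.0089]
eef_rot: [3.141, 0.001, 2.975]
force: [0.4, 0.1, 1.0]
finger_gap: 0.0007
grasp_force: 0.0
```

jog_arm:
  deltas:
    - [[0,0.02,0,0,0,0,0],[0,0.04,0,0,0,0,0],[0,0.06,0,0,0,0,0],[0,0.08,0,0,0,0,0],[0,0.1,0,0,0,0,0],[0,0.115,0,0,0,0,0],[0,0.115,0,0,0,0,0]]

```text
t: 7.88
tool_pos: [0.5413, -0.0845, 0.0087]
eef_rot: [3.141, -0.0, 2.977]
force: [-0.2, 0.4, -0.7]
finger_gap: 0.0002
grasp_force: 0.0
```

```bash
python3 - <<'E'
from h import *
s=r.read_state();print(s["tool_pos"],sl(s["tool_pos"]),s["force"]);wedge("side");wedge("top")
E
```

```text
[ 0.54133197 -0.08452992  0.00866594] [-88.3 -42.7] [-0.1956303   0.40691427 -0.72136512]
side 280.5 [([313, 268], [-110.2, 54.1], [-112.8, 47.2], [-123.3, 19.7]), ([313, 276], [-121.8, 25.3], [-124.3, 18.6], [-134.5, -8.1]), ([322, 289], [-120.1, -27.8], [-122.6, -34.0], [-132.9, -59.2]), ([331, 286], [-96.1, -26.4], [-98.9, -32.7], [-109.8, -57.9]), ([331, 275], [-79.8, 11.2], [-82.6, 4.6], [-94.1, -21.7]), ([323, 267], [-85.7, 47.8], [-88.5, 41.0], [-99.8, 13.6])]
side 304.5 [([285, 256], [-158.2, 128.5], [-160.4, 121.1], [-169.5, 91.3]), ([259, 260], [-224.8, 139.4], [-226.6, 131.9], [-233.7, 101.8]), ([259, 264], [-229.7, 123.7], [-231.4, 116.3], [-238.4, 86.6]), ([264, 271], [-226.5, 91.9], [-228.2, 84.7], [-235.3, 56.0]), ([290, 264], [-157.6, 92.3], [-159.8, 85.1], [-169.0, 56.4])]
top 273.5 [([277, 256], [-157.5, 121.6], [-157.8, 121.2], [-159.0, 119.6]), ([275, 279], [-226.6, 116.8], [-226.7, 116.4], [-227.0, 114.9]), ([286, 280], [-224.6, 83.8], [-224.7, 83.5], [-225.1, 82.4]), ([288, 256], [-152.5, 88.9], [-152.9, 88.6], [-154.2, 87.4])]
```

jog_arm:
  deltas:
    - [[0,-0.1,0,0,0,0,0],[0.12,-0.1,0,0,0,0,0],[0.3,-0.1,0,0,0,0,0],[0.39,-0.1,0,0,0,0,0],[0.39,0.05,0,0,0,0,20],[0.39,0.18,0,0,0,0,20],[0.39,0.213,0,0,0,0,20],[0.39,0.213,0,0,0,0,20]]

```text
t: 8.65
tool_pos: [0.4721, -0.0287, 0.0088]
eef_rot: [3.141, 0.001, 2.979]
force: [-0.3, -0.1, 0.2]
finger_gap: 0.0174
grasp_force: 0.0
```

```bash
python3 - <<'E'
from h import *
s=r.read_state();print(s["tool_pos"],sl(s["tool_pos"]),s["force"],s["finger_gap"]);wedge("side");wedge("top")
E
```

```text
[ 0.47212465 -0.02872457  0.00876823] [-165.8    0.9] [-0.29186756 -0.14807045  0.23812302] 0.01736666524449313
side 563.5 [([359, 276], [-18.4, -19.7], [-21.8, -26.0], [-35.0, -51.4]), ([351, 265], [-18.0, 27.0], [-21.3, 20.3], [-34.6, -6.4]), ([328, 267], [-74.2, 42.8], [-77.1, 36.0], [-88.7, 8.7]), ([327, 277], [-91.8, 8.1], [-94.5, 1.6], [-105.6, -24.6]), ([317, 281], [-119.9, 4.0], [-122.5, -2.5], [-132.7, -28.6]), ([322, 289], [-120.1, -27.8], [-122.6, -34.0], [-132.9, -59.2]), ([357, 279], [-27.9, -27.9], [-31.1, -34.2], [-44.1, -59.3])]
side 256.0 [([285, 262], [-166.5, 105.0], [-168.7, 97.7], [-177.5, 68.7]), ([279, 257], [-173.7, 130.8], [-175.9, 123.3], [-184.6, 93.5]), ([259, 260], [-224.8, 139.4], [-226.6, 131.9], [-233.7, 101.8]), ([259, 264], [-229.7, 123.7], [-231.4, 116.3], [-238.4, 86.6]), ([264, 271], [-226.5, 91.9], [-228.2, 84.7], [-235.3, 56.0]), ([283, 266], [-176.5, 91.7], [-178.6, 84.5], [-187.2, 55.9])]
top 206.0 [([277, 256], [-157.5, 121.6], [-157.8, 121.2], [-159.0, 119.6]), ([275, 279], [-226.6, 116.8], [-226.7, 116.4], [-227.0, 114.9]), ([286, 280], [-224.6, 83.8], [-224.7, 83.5], [-225.1, 82.4]), ([287, 271], [-197.5, 85.0], [-197.7, 84.7], [-198.4, 83.5]), ([284, 271], [-198.9, 93.9], [-199.1, 93.5], [-199.8, 92.3]), ([282, 268], [-190.9, 101.2], [-191.1, 100.8], [-191.9, 99.5]), ([284, 256], [-154.3, 100.8], [-154.7, 100.5], [-155.9, 99.1])]
top 333.0 [([317, 217], [-22.5, 20.3], [-23.3, 20.2], [-26.3, 19.9]), ([314, 236], [-81.0, 20.6], [-81.6, 20.5], [-83.9, 20.2]), ([331, 239], [-82.4, -31.5], [-82.9, -31.4], [-85.1, -31.0]), ([334, 220], [-23.9, -32.0], [-24.6, -31.9], [-27.6, -31.5])]
```

About 4 to 5 mm still remains, so I'll nudge it once more.

jog_arm:
  deltas:
    - [[0,-0.12,0,0,0,0,0],[0,-0.26,0,0,0,0,0],[0,-0.31,0,0,0,0,0],[0,-0.31,0,0,0,0,0],[-0.12,-0.31,0,0,0,0,0],[-0.29,-0.31,0,0,0,0,0],[-0.39,-0.31,0,0,0,0,0],[-0.39,-0.31,0,0,0,0,0]]

```text
t: 9.42
tool_pos: [0.5424, -0.1052, 0.0089]
eef_rot: [-3.141, 0.003, 2.976]
force: [-1.2, -0.4, 0.1]
finger_gap: 0.0005
grasp_force: 0.0
```

jog_arm:
  deltas:
    - [[0,0.04,0,0,0,0,0],[0,0.07,0,0,0,0,0],[0,0.09,0,0,0,0,0],[0,0.105,0,0,0,0,0],[0,0.115,0,0,0,0,0],[0,0.115,0,0,0,0,0],[0,0.05,0,0,0,0,0],[0,0.02,0,0,0,0,0]]

```text
t: 10.08
tool_pos: [0.5388, -0.1017, 0.0088]
eef_rot: [-3.141, 0.0, 2.976]
force: [-0.9, -1.2, 1.2]
finger_gap: 0.0003
grasp_force: 0.0
```

jog_arm:
  deltas:
    - [[0.12,0,0,0,0,0,0],[0.3,0,0,0,0,0,0],[0.39,0,0,0,0,0,0],[0.39,0.05,0,0,0,0,0],[0.39,0.2,0,0,0,0,20],[0.39,0.29,0,0,0,0,20],[0.39,0.29,0,0,0,0,20],[0.39,0.29,0,0,0,0,20]]

```text
t: 10.75
tool_pos: [0.4722, -0.0299, 0.0088]
eef_rot: [3.141, 0.001, 2.978]
force: [0.4, -0.4, 0.0]
finger_gap: 0.0168
grasp_force: 0.0
```

```bash
python3 - <<'E'
from h import *
s=r.read_state();print(s["tool_pos"],sl(s["tool_pos"]),s["force"],s["finger_gap"]);wedge("side");wedge("top")
E
```

```text
[ 0.47215524 -0.02989621  0.00876774] [-165.5   -0.2] [ 0.36117631 -0.41850314  0.014838  ] 0.016751365319111363
side 529.5 [([359, 276], [-18.4, -19.7], [-21.8, -26.0], [-35.0, -51.4]), ([350, 264], [-18.6, 31.7], [-21.9, 24.9], [-35.1, -2.0]), ([329, 266], [-70.3, 45.5], [-73.2, 38.6], [-85.0, 11.3]), ([327, 278], [-93.3, 4.6], [-96.0, -1.9], [-107.1, -28.0]), ([317, 282], [-121.3, 0.5], [-123.9, -6.0], [-134.1, -31.9]), ([322, 288], [-118.7, -24.5], [-121.3, -30.8], [-131.5, -56.0])]
side 258.5 [([285, 261], [-165.1, 108.9], [-167.3, 101.6], [-176.2, 72.4]), ([279, 257], [-173.7, 130.8], [-175.9, 123.3], [-184.6, 93.5]), ([259, 259], [-223.6, 143.4], [-225.4, 135.9], [-232.5, 105.6]), ([259, 264], [-229.7, 123.7], [-231.4, 116.3], [-238.4, 86.6]), ([264, 271], [-226.5, 91.9], [-228.2, 84.7], [-235.3, 56.0]), ([268, 271], [-217.3, 87.9], [-219.1, 80.8], [-226.5, 52.2]), ([285, 265], [-170.5, 93.5], [-172.7, 86.3], [-181.4, 57.6])]
top 209.0 [([277, 256], [-157.5, 121.6], [-157.8, 121.2], [-159.0, 119.6]), ([275, 279], [-226.6, 116.8], [-226.7, 116.4], [-227.0, 114.9]), ([286, 280], [-224.6, 83.8], [-224.7, 83.5], [-225.1, 82.4]), ([287, 271], [-197.5, 85.0], [-197.7, 84.7], [-198.4, 83.5]), ([284, 271], [-198.9, 93.9], [-199.1, 93.5], [-199.8, 92.3]), ([282, 268], [-190.9, 101.2], [-191.1, 100.8], [-191.9, 99.5]), ([284, 256], [-154.3, 100.8], [-154.7, 100.5], [-155.9, 99.1])]
top 333.5 [([316, 217], [-23.0, 23.3], [-23.7, 23.2], [-26.7, 22.8]), ([313, 236], [-81.5, 23.6], [-82.1, 23.5], [-84.3, 23.2]), ([330, 238], [-79.8, -28.1], [-80.4, -28.0], [-82.6, -27.6]), ([333, 220], [-24.3, -29.0], [-25.1, -28.9], [-28.1, -28.6])]
```

jog_arm:
  deltas:
    - [[-0.05,0,0,0,0,0,20],[-0.1,0,0,0,0,0,20],[-0.13,0,0,0,0,0,20],[-0.16,0,0,0,0,0,20],[-0.19,0,0,0,0,0,20],[-0.21,0,0,0,0,0,20],[-0.22,0,0,0,0,0,20]]

```text
t: 11.43
tool_pos: [0.5155, -0.0383, 0.0084]
eef_rot: [-3.141, -0.0, 2.975]
force: [-1.3, -0.4, 0.5]
finger_gap: 0.02
grasp_force: 0.6
```

jog_arm:
  deltas:
    - [[-0.01,0,0,0,0,0,20],[-0.02,0,0,0,0,0,20],[-0.025,0,0,0,0,0,20]]

```text
t: 11.68
tool_pos: [0.5201, -0.0388, 0.0085]
eef_rot: [-3.142, 0.0, 2.976]
force: [-1.0, -0.2, -0.5]
finger_gap: 0.02
grasp_force: 0.3
```

jog_arm:
  deltas:
    - [[-0.01,0,0,0,0,0,20],[-0.02,0,0,0,0,0,20],[-0.025,0,0,0,0,0,20]]

```text
t: 11.93
tool_pos: [0.5252, -0.0396, 0.0086]
eef_rot: [3.142, 0.0, 2.976]
force: [-0.7, -0.3, -0.2]
finger_gap: 0.0201
grasp_force: 0.3
```

jog_arm:
  deltas:
    - [[-0.01,0,0,0,0,0,20],[-0.015,0,0,0,0,0,20],[-0.02,0,0,0,0,0,20]]

```text
t: 12.18
tool_pos: [0.529, -0.0403, 0.0086]
eef_rot: [-3.142, 0.0, 2.976]
force: [0.1, 0.9, -0.7]
finger_gap: 0.0198
grasp_force: 0.4
```

jog_arm:
  deltas:
    - [[-0.005,0,0,0,0,0,20],[-0.01,0,0,0,0,0,20],[-0.015,0,0,0,0,0,20]]

```text
t: 12.43
tool_pos: [0.5319, -0.0408, 0.0085]
eef_rot: [-3.142, -0.0, 2.976]
force: [-0.2, 0.4, -0.5]
finger_gap: 0.0202
grasp_force: 0.4
```

```bash
python3 - <<'E'
from h import *
s=r.read_state();print(sl(s["tool_pos"]),s["force"],s["finger_gap"],s["joint_torque"].round(2))
a=r.grab_frame("side")[210:330,270:430]
cv2.imwrite("pics/c4.png",cv2.resize(a,None,fx=4,fy=4,interpolation=cv2.INTER_CUBIC)[:,:,::-1])
E
```

```text
[-104.9   -1.1] [-0.18487801  0.42036768 -0.48570439] 0.020174212555904212 [-5.000e-02 -5.078e+01  7.310e+00 -3.103e+01  6.000e-02 -2.500e-01
 -2.000e-02]
```

View pics/c4.png

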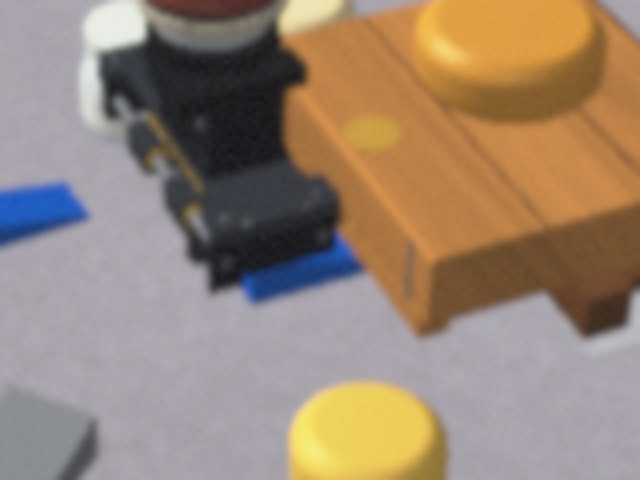

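The wedge is moving with the fingers and its thin end is under the cleat (crop 355,265). Continuing in small steps, watching the push force.

jog_arm:
  deltas:
    - [[-0.005,0,0,0,0,0,20],[-0.01,0,0,0,0,0,20],[-0.015,0,0,0,0,0,20]]

```text
t: 12.73
tool_pos: [0.5348, -0.0413, 0.0085]
eef_rot: [-3.142, -0.0, 2.976]
force: [-0.5, -0.3, 1.0]
finger_gap: 0.0201
grasp_force: 0.4
```

jog_arm:
  deltas:
    - [[-0.005,0,0,0,0,0,20],[-0.01,0,0,0,0,0,20],[-0.015,0,0,0,0,0,20]]

```text
t: 12.98
tool_pos: [0.5377, -0.0418, 0.0085]
eef_rot: [-3.142, -0.0, 2.976]
force: [-3.8, 1.4, 1.7]
finger_gap: 0.0201
grasp_force: 1.7
```

jog_arm:
  deltas:
    - [[-0.005,0,0,0,0,0,20],[-0.01,0,0,0,0,0,20]]

```text
t: 13.15
tool_pos: [0.5382, -0.0418, 0.0082]
eef_rot: [3.142, -0.003, 2.976]
force: [-10.4, 2.1, 8.5]
finger_gap: 0.02
grasp_force: 5.5
```

The push rose sharply to about 10 N, so the wedge has met the cleat. Backing off to test.

jog_arm:
  deltas:
    - [[0.04,0,0,0,0,0,20],[0.12,0,0,0,0,0,20],[0.15,0,-0.1,0,0,0,20],[0.15,0,-0.28,0,0,0,0],[0.15,0,-0.46,0,0,0,0],[0.15,0,-0.55,0,0,0,0],[0.0,0,-0.55,0,0,0,0],[-0.1,0,-0.55,0,0,0,0]]

```text
t: 13.82
tool_pos: [0.5621, -0.045, 0.1212]
eef_rot: [3.139, 0.006, 2.977]
force: [0.3, -0.2, 0.5]
finger_gap: 0.0015
grasp_force: 0.0
```

jog_arm:
  deltas:
    - [[-0.1,0,0,0,0,0,0],[-0.24,0,0,0,0,0,0],[-0.34,0,0,0,0,0,0],[-0.38,0,0.08,0,0,0,0],[-0.38,0,0.1,0,0,0,0],[-0.38,0,0.1,0,0,0,0]]

```text
t: 14.32
tool_pos: [0.6332, -0.0581, 0.0969]
eef_rot: [-3.14, -0.003, 2.975]
force: [-0.8, -1.1, 0.5]
finger_gap: 0.0007
grasp_force: 0.0
```

```bash
python3 - <<'E'
from h import *
s=r.read_state();print(s["tool_pos"],sl(s["tool_pos"]),s["force"])
sm=r.grab_frame("side");hs=cv2.cvtColor(sm,cv2.COLOR_RGB2HSV)
roi=np.zeros(hs.shape[:2],np.uint8);roi[232:255,350:378]=255
for b in blobs(cv2.inRange(hs,(19,100,100),(30,255,255))&roi,15):
    M=cv2.moments(b);v=(M["m10"]/M["m00"],M["m01"]/M["m00"]);print("side disc",cv2.contourArea(b),v)
wedge("side");wedge("top")
cv2.imwrite("pics/c5.png",cv2.resize(sm[210:330,270:430],None,fx=4,fy=4,interpolation=cv2.INTER_CUBIC)[:,:,::-1])
E
```

```text
[ 0.63324747 -0.05809219  0.09693164] [-2.  -1.4] [-0.75437171 -1.08868931  0.48721451]
side disc 64.5 (362.8552971576227, 242.85529715762274)
side 477.0 [([327, 263], [-70.2, 58.6], [-73.1, 51.6], [-84.8, 23.9]), ([327, 272], [-84.2, 25.7], [-87.1, 19.1], [-98.4, -7.7]), ([335, 283], [-82.9, -20.2], [-85.8, -26.5], [-97.1, -51.9]), ([358, 277], [-22.3, -22.1], [-25.6, -28.4], [-38.8, -53.7]), ([349, 262], [-17.4, 40.0], [-20.8, 33.2], [-34.0, 6.1])]
side 303.5 [([285, 256], [-158.2, 128.5], [-160.4, 121.1], [-169.5, 91.3]), ([259, 260], [-224.8, 139.4], [-226.6, 131.9], [-233.7, 101.8]), ([259, 264], [-229.7, 123.7], [-231.4, 116.3], [-238.4, 86.6]), ([264, 271], [-226.5, 91.9], [-228.2, 84.7], [-235.3, 56.0]), ([290, 264], [-157.6, 92.3], [-159.8, 85.1], [-169.0, 56.4])]
top 267.0 [([277, 256], [-157.5, 121.6], [-157.8, 121.2], [-159.0, 119.6]), ([275, 279], [-226.6, 116.8], [-226.7, 116.4], [-227.0, 114.9]), ([285, 280], [-225.1, 86.7], [-225.1, 86.4], [-225.5, 85.3]), ([288, 256], [-152.5, 88.9], [-152.9, 88.6], [-154.2, 87.4])]
```

View pics/c5.png

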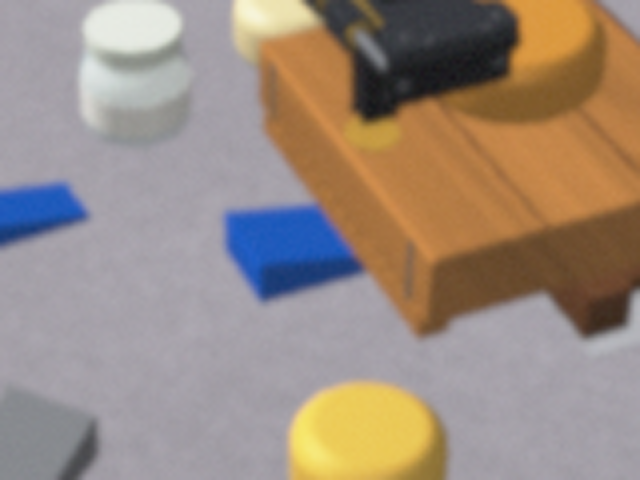

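The wedge sits under the front edge (crop 290,250) and the disc pixel is unchanged, so the box is level. Press test next.

jog_arm:
  deltas:
    - [[-0.01,0.005,0.03,0,0,0,0],[-0.01,0.005,0.055,0,0,0,0],[-0.01,0.005,0.065,0,0,0,0],[-0.01,0.005,0.07,0,0,0,0],[-0.01,0.005,0.07,0,0,0,0]]

```text
t: 14.88
tool_pos: [0.6362, -0.0572, 0.0842]
eef_rot: [-3.141, -0.001, 2.976]
force: [0.5, 0.8, 0.1]
finger_gap: 0.0006
grasp_force: 0.0
```

jog_arm:
  deltas:
    - [[0,0,0.005,0,0,0,0],[0,0,0.01,0,0,0,0],[0,0,0.01,0,0,0,0]]

```text
t: 15.13
tool_pos: [0.6367, -0.0574, 0.0828]
eef_rot: [3.141, 0.0, 2.976]
force: [-0.4, 0.0, 0.8]
finger_gap: 0.0009
grasp_force: 0.7
```

jog_arm:
  deltas:
    - [[0,0,0.003,0,0,0,0],[0,0,0.005,0,0,0,0],[0,0,0.005,0,0,0,0]]

```text
t: 15.38
tool_pos: [0.6367, -0.0574, 0.0827]
eef_rot: [3.141, 0.0, 2.976]
force: [-3.8, 1.2, 10.1]
finger_gap: 0.0007
grasp_force: 5.3
```

jog_arm:
  deltas:
    - [[0,0,0.003,0,0,0,0],[0,0,0.005,0,0,0,0],[0,0,0.005,0,0,0,0]]

```text
t: 15.63
tool_pos: [0.6368, -0.0574, 0.0827]
eef_rot: [3.141, 0.001, 2.975]
force: [-7.6, 1.0, 18.8]
finger_gap: 0.0007
grasp_force: 9.4
```

It's firm (z unchanged at 82.7 mm), but the press reached 18.8 N. Easing back to 10–15 N and holding.

jog_arm:
  deltas:
    - [[0.002,0,-0.0035,0,0,0,0],[0.002,0,-0.0035,0,0,0,0],[0.002,0,-0.0035,0,0,0,0]]

```text
t: 15.88
tool_pos: [0.6367, -0.0574, 0.0828]
eef_rot: [3.141, 0.001, 2.975]
force: [-3.3, 0.6, 11.9]
finger_gap: 0.0004
grasp_force: 5.7
```

```bash
python3 -c "
from h import *
s=r.read_state();print(s['tool_pos'],s['force'])"
```

```text
[ 0.63670118 -0.05739283  0.08275773] [-3.26921561  0.61801893 11.89032577]
```

jog_arm:
  deltas:
    - [[0.002,0,0.0005,0,0,0,0],[0.002,0,0.0005,0,0,0,0],[0.002,0,0.0005,0,0,0,0],[0.002,0,0.0005,0,0,0,0],[0.002,0,0.0005,0,0,0,0],[0.002,0,0.0005,0,0,0,0],[0.002,0,0.0005,0,0,0,0],[0.002,0,0.0005,0,0,0,0]]

```text
t: 16.55
tool_pos: [0.6367, -0.0574, 0.0827]
eef_rot: [3.141, 0.002, 2.976]
force: [-2.0, -0.4, 10.8]
finger_gap: 0.0003
grasp_force: 5.4
```

jog_arm:
  deltas:
    - [[0,0,-0.01,0,0,0,0],[0,0,-0.03,0,0,0,0],[0,0,-0.08,0,0,0,0],[0.0,0,-0.2,0,0,0,0],[0.1,0,-0.35,0,0,0,0],[0.25,0,-0.5,0,0,0,0],[0.4,0,-0.6,0,0,0,0],[0.5,0,-0.6,0,0,0,0]]

```text
t: 17.22
tool_pos: [0.5372, -0.0412, 0.2059]
eef_rot: [3.14, 0.005, 2.975]
force: [0.2, -0.3, -0.2]
finger_gap: -0.0001
grasp_force: 0.0
```

```bash
python3 - <<'E'
from h import *
s=r.read_state();print(s["tool_pos"],s["force"])
sm=r.grab_frame("side");hs=cv2.cvtColor(sm,cv2.COLOR_RGB2HSV)
roi=np.zeros(hs.shape[:2],np.uint8);roi[232:255,350:378]=255
for b in blobs(cv2.inRange(hs,(19,100,100),(30,255,255))&roi,15):
    M=cv2.moments(b);print("side disc",cv2.contourArea(b),M["m10"]/M["m00"],M["m01"]/M["m00"])
wedge("side")
cv2.imwrite("pics/c6.png",sm[:,:,::-1])
E
```

```text
[ 0.53722777 -0.04117239  0.20585083] [ 0.22868063 -0.28567537 -0.22144292]
side disc 65.5 362.796437659033 242.69974554707377
side 477.0 [([327, 263], [-70.2, 58.6], [-73.1, 51.6], [-84.8, 23.9]), ([327, 272], [-84.2, 25.7], [-87.1, 19.1], [-98.4, -7.7]), ([334, 283], [-85.1, -19.2], [-87.9, -25.6], [-99.2, -50.9]), ([358, 277], [-22.3, -22.1], [-25.6, -28.4], [-38.8, -53.7]), ([348, 262], [-19.8, 41.0], [-23.1, 34.2], [-36.3, 7.0])]
side 304.5 [([286, 256], [-155.8, 127.5], [-158.1, 120.1], [-167.3, 90.3]), ([259, 259], [-223.6, 143.4], [-225.4, 135.9], [-232.5, 105.6]), ([259, 264], [-229.7, 123.7], [-231.4, 116.3], [-238.4, 86.6]), ([264, 271], [-226.5, 91.9], [-228.2, 84.7], [-235.3, 56.0]), ([290, 264], [-157.6, 92.3], [-159.8, 85.1], [-169.0, 56.4])]
```

View pics/c6.png

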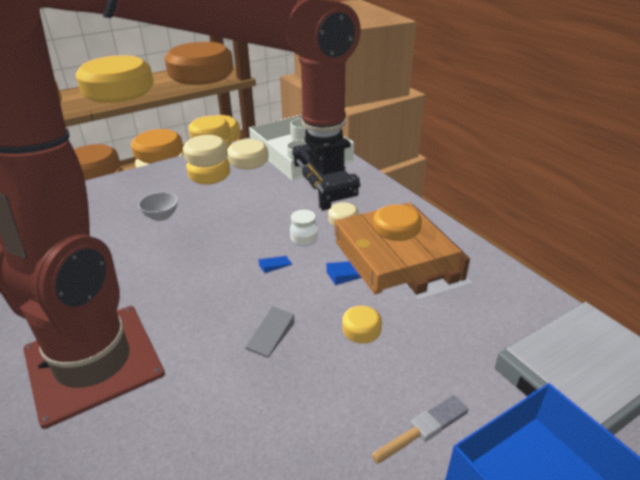

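The wedge is under the front edge (332,272), the disc is unmoved at (363,243), and everything else is where it was. The hand is clear, so I'm handing in.

```bash
python3 -c "
from cell import r
print(r.job_done())"
```

```text
the job is handed in; nothing more can be done
None
```

The box now sits firm and level on the blue wedge: it didn't give when pressed on the disc, which briefly reached 18.8 N before I eased off and held 11–12 N for about 0.9 s, and the hand is clear with the job handed in.

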